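Close the charger's battery bay: fold the door over and tuck its edge under the lip

TASK

Close the battery bay of the orange charger in the pulled-out tray: fold its standing door over onto the four cells, press it flat against their springs and slide it until its front edge is tucked fully home under the lip of the control hood, so that it stays shut by itself. Only push with the fingertips: never take the door between the fingers, do not lift, tip or shove the charger about, and leave the other things in the tray where they are.

Things in the scene. Friction and masses are not known exactly. Their poses are not given: they have to be found in the camera images.
- charger: Orange plastic battery charger standing loose on rubber feet in the aluminium tray, about 1.8 kg; 110 (its x) by 214 (its y) by 82 mm high. Origin: centre of its underside, z up. +y end: open bay with four D cells standing in it on springs (tops 70.5 mm up). -y end: raised control hood, 82 mm high, black fascia. The bay's grey door is hinged at the +y end and folds over towards -y.
- bay_door (a joint): Hinge of the bay door: 0 = flat and level on the bay (a stop), grows as it opens, 1.57 = upright; stop at 2.0. Friction hinge: it stays where it is left, but the sprung cells hold it about 0.1 rad ajar when let go untucked; pressing it flat takes about 8 N near the ridge. Door: plate 94 mm wide, 5 mm thick, axis at mid thickness, reaching 94 mm from the axis, then a tongue.
- door_slide (a joint): The hinge pin runs in slots: how far (m) the door is slid from the hinge end towards the control hood, 0 to 0.010. 0 = drawn back: the tongue clears the lip by 2 mm when folded down; 0.010 = home, tongue 8 mm under the lip. About 2 N of friction, plus rubbing on the cells. Slid forward before it is pressed flat, the tongue rides on top of the lip; then draw the door back first.
- hinge_line (a point): Middle of the hinge axis with the door drawn back (slide 0): 95 mm towards +y from the charger's origin and 69 mm up. Axes as the charger's: the hinge runs along x, the door folds over and slides towards -y.
- thumb_ridge (a point): Thumb ridge on the door's outer face: a straight rib 50 mm long (along the hinge), 6 mm wide, 6 mm high, its middle line 78 mm from the hinge axis. This point: middle of its foot, on the outer face (71.5 mm above the charger's underside when shut). z points out of the outer face (up when shut), y from the ridge to the hinge. Push on its hinge-side face.
- tongue_tip (a point): Middle of the door's front edge, the end of its tongue: 70 mm wide, 3 mm thick, underside level with the plate's, its end 104 mm from the hinge axis. Axes as thumb_ridge's.
- lip_edge (a point): Lower edge, at mid width, of the fixed retaining lip that juts 12 mm from the control hood towards the bay: 92 mm wide, 4 mm thick, underside 71 mm and top 75 mm above the charger's underside, its edge 11 mm towards -y from the charger's origin. The shut door's tongue passes beneath with 1.5 mm to spare.
- flashlight: Bystander: black plastic flashlight with a press button, lying, 180 mm long, 44 mm thick. Origin under its middle.
- hex_keys: Bystander: chrome hex keys upright in a black plastic holder, 86 mm by 30 mm, 112 mm high. Origin: centre of underside.
- dish: Bystander: white ceramic dish of steel washers, 100 mm across, 30 mm high. Origin: centre of underside.
- tape_measure: Bystander: tape measure standing on edge, 66 x 32 x 60 mm high. Origin: centre of underside.
- spare_cell: Bystander: spare D cell standing upright, 33 mm across, 61 mm high. Origin: centre of underside.
- wrench: Bystander: steel wrench lying flat, 170 mm long. Origin under its middle.
- feeler_gauge: Bystander: folded steel feeler gauge lying flat, 105 x 16 x 13 mm. Origin: centre of underside.

How it is judged:
By the outcome, as a careful person would: the job done as asked, in the order asked, and still so for the second after the job is handed in, with the robot touching nothing.
It also fails if it takes over 42 s, if anything falls off the work surface, if the arm or the gripper's body presses on something with over 40 N, if the wrist force passes 120 N, or if a joint passes its speed limit or range.

ROBOT

A 7-joint arm with a two-finger parallel gripper is mounted at the origin on the work surface. World frame = base frame: x ahead of the robot, y to its left, z up, the work surface at z = 0. Lengths are in m, angles in rad, forces in N, time in s.
With the tool pointing down it reaches from about 0.425 to 0.875 m from the base axis. Payload 4.7 kg.
Tool frame: the origin (TCP) lies midway between the tips of the shut fingers; the grasp point (between the pads) lies 19 mm behind it; z points along the fingers, y is the line along which they close (so a half turn about z gives the same grasp; the last joint's range is limited). The gripper opens to 87 mm and grips with 3 to 60 N. Pads are 19 mm wide; open, the fingers measure 117 mm over their backs; the gripper's body (75 mm by 190 mm) begins 51 mm behind the grasp point.
Start: joints at [1.289, 0.321, -0.07, 1.45, 0.023, 1.371, -0.057], TCP at [0.189, -0.622, 0.223] pointing down, gripper open.
Joint ranges: [-2.86, 2.86], [-0.3, 2.09], [-1.38, 1.24], [0.06, 2.45], [-1.56, 4.7], [0.09, 2.05], [-2.69, 2.69]. Speed limits (rad/s): [2.57, 2.57, 3.14, 3.14, 3.14, 3.14, 3.14].

INTERFACE

Orientations are given as a rotation vector (axis times angle).
In Python, from workcell import status, get_image, ticket, nets gives the robot as it stands. The module is installed in compiled form; this text tells all that it offers.
- The arm moves only by the tool apply_moves, never from a script. Its argument "rows" is a list that holds one entry, the list of rows, each a list of 7 numbers: the finger opening in cm, from 0 to 8.7, then the shift along the tool's x, y, z in cm, then the turn, a rotation vector about the tool's x, y, z in rad. In form: [[[claw, tx, ty, tz, rx, ry, rz], ...]]. A call has 1 to 8 rows; each row is the pose to reach, as a shift and turn from the pose commanded when the call began, along the tool's axes at that moment; what a row does not reach only later rows make up. A row lasts 1/12 s, in which the tool goes at most 41.7 mm and 7.16 degrees, less where a joint would pass 70% of its speed; a pose out of reach is approached as far as the arm can. A call with a gripper value outside its range is refused whole. The fingers move at their own pace and stop on an object; "newtons" is the grip in N (left out, the last holds). Time passes only in rows, so rows that repeat a pose let the fingers close. It gives the time, the measured TCP pose, the force, the opening and the grip force at its end, in the units of the state.
- status.get_obs(): the state, without advancing time (a new reading comes with each control period).
- get_image(name): name is "scene" or "top" or "wrist"; returns a dict with "frame" (420x560x3 uint8, blue, green, red), "mtx" (3x3 intrinsics, pixels), "dist_coeffs" ([k1, k2, p1, p2, k3] as OpenCV has them; the pictures are not rectified), "eye" and "rotation" of the camera in the world. Camera axes: x right, y up, looking along -z (the intrinsics and any distortion apply to the point x, -y, -z); pixel columns grow to the right and rows downward; lengths in m; the calibration is good to about 2 mm. A picture is of the moment at which its call begins. There is no depth.
- ticket.finish_job(): hands the job in; it is judged then, once.
Trained networks look in a picture, given as the dict that the camera call returned (one of the last four; its "shot" number tells which), for a name from the list of things; names that differ only in an ending like _2 or _b are one class to them, and where a whole thing is asked for, a point or a joint stands for the part that bears it (a point fixed in the world has none). Each returns a list of dicts, best first, with "conf" (0 to 1); they miss things now and then, are a little off and sometimes report something else, mostly with a low value. They report only what shows in the picture. A call takes as long as a camera call.
- nets.cut_out(picture, thing): "mask" (420x560 bool, what is visible of it) and "point" ([column, row] in pixels, amid what is visible of it).
The state is a dict: "time": time; "joint_positions": joint angles; "qvel": joint speeds; "joint_efforts": joint torques, N m; "eef_pos": TCP position; "ee_rot": TCP orientation; "contact_force": force on the tool from outside, world axes, zero at the start; "wrist_torque": the same for the moment, N m; "grip_width": finger opening in m; "gripper_force": force on a finger pad.
Only numpy, scipy, OpenCV 4.12 (cv2) and the standard library are available. Lean on these libraries where they do the work, as an engineer would, in place of code of your own. Each camera call takes 0.05 s, during which the arm holds its last target. There are 200 camera calls.

## Working session

There is one attempt and no reset: what is moved stays moved. The work goes in short steps, Python scripts to look and compute and a tool call to move; the robot and the scene stay as the last step left them, time stands still between calls to the robot, and variables do not carry over. Pictures are saved under pics/ and viewed, at most 10 in all, crops included, and the job is handed in when it is done.

Besides the shell and the picture viewer there is one more tool, called as name(argument=value, ...), one argument or row to a line, values as JSON. apply_moves: Moves the arm, as the interface text tells. Its arguments: {"type":"object","properties":{"rows":{"type":"array","items":{"type":"array","items":{"type":"array","items":{"type":"number"}}}},"newtons":{"type":"number"}},"required":["rows"]}

```bash
mkdir -p pics; cat > h.py <<'E'
import numpy as np, cv2
from scipy.spatial.transform import Rotation as R
from workcell import status, get_image, ticket, nets
def rot(p):
    r=np.array(p["rotation"],float)
    return r if r.shape==(3,3) else R.from_rotvec(r).as_matrix()
def proj(p,X):
    c=(np.atleast_2d(X)-np.array(p["eye"]))@rot(p)
    c=c*[1,-1,-1]
    return cv2.projectPoints(c,np.zeros(3),np.zeros(3),np.array(p["mtx"]),np.array(p["dist_coeffs"]))[0][:,0]
def ray(p,uv):
    q=cv2.undistortPoints(np.array(uv,float).reshape(-1,1,2),np.array(p["mtx"]),np.array(p["dist_coeffs"]))[:,0]
    return np.c_[q[:,0],-q[:,1],-np.ones(len(q))]@rot(p).T
def onz(p,uv,z):
    d=ray(p,uv); e=np.array(p["eye"])
    return e+d*((z-e[2])/d[:,2])[:,None]
E
python3 - <<'E'
from h import *
o=status.get_obs(); print({k:np.round(v,3).tolist() for k,v in o.items()})
for n in ["scene","top"]:
    p=get_image(n); cv2.imwrite(f"pics/{n}1.png",p["frame"]); print(n,np.round(p["eye"],3),np.shape(p["rotation"]))
    for t in ["charger","bay_door","flashlight","hex_keys","dish","tape_measure","spare_cell","wrench","feeler_gauge"]:
        r=nets.cut_out(p,t)
        if r: print(t,round(r[0]["conf"],2),r[0]["point"],np.round(onz(p,r[0]["point"],0.05),3))
        if r and t in("charger","bay_door"): np.save(f"m_{n}_{t}.npy",r[0]["mask"])
E
```

```text
{'time': 0.0, 'joint_positions': [1.289, 0.322, -0.07, 1.452, 0.023, 1.371, -0.057], 'qvel': [0.0, 0.001, -0.001, 0.001, 0.0, -0.001, -0.0], 'joint_efforts': [0.001, -49.129, -0.404, -31.253, -0.064, 0.044, 0.0], 'eef_pos': [0.189, -0.621, 0.221], 'ee_rot': [-3.105, -0.463, 0.001], 'contact_force': [0.432, 0.045, -0.548], 'wrist_torque': [0.023, -0.002, -0.026], 'gripper_force': 0.0, 'grip_width': 0.087}
scene [1.212 0.72  0.791] (3,)
charger 0.84 [289.5, 209.5] [[0.57  0.021 0.05 ]]
bay_door 0.58 [311.2, 203.1] [[0.511 0.035 0.05 ]]
flashlight 0.7 [387.8, 262.1] [[0.526 0.295 0.05 ]]
hex_keys 0.73 [190.4, 183.8] [[ 0.701 -0.225  0.05 ]]
dish 0.76 [259.1, 148.6] [[ 0.449 -0.252  0.05 ]]
tape_measure 0.58 [312.4, 292.6] [[0.714 0.256 0.05 ]]
spare_cell 0.9 [264.3, 278.9] [[0.765 0.165 0.05 ]]
wrench 0.66 [356.6, 245.3] [[0.538 0.215 0.05 ]]
feeler_gauge 0.71 [194.9, 231.2] [[ 0.795 -0.055  0.05 ]]
top [0.551 0.02  0.962] (3,)
charger 0.75 [283.2, 224.3] [[0.588 0.022 0.05 ]]
bay_door 0.98 [227.1, 224.8] [[0.589 0.13  0.05 ]]
flashlight 0.73 [149.6, 265.4] [[0.514 0.281 0.05 ]]
hex_keys 0.81 [413.4, 166.4] [[ 0.695 -0.232  0.05 ]]
dish 0.89 [425.6, 289.8] [[ 0.457 -0.246  0.05 ]]
tape_measure 0.87 [167.1, 162.8] [[0.712 0.246 0.05 ]]
spare_cell 0.67 [210.7, 137.8] [[0.759 0.16  0.05 ]]
wrench 0.83 [194.0, 269.8] [[0.504 0.195 0.05 ]]
feeler_gauge 0.66 [337.6, 134.9] [[ 0.759 -0.087  0.05 ]]
```

View pics/scene1.png

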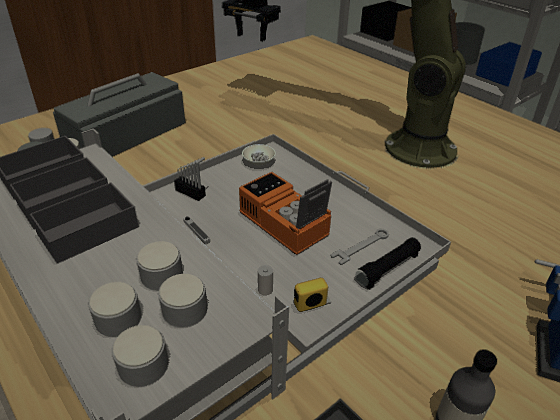

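View pics/top1.png

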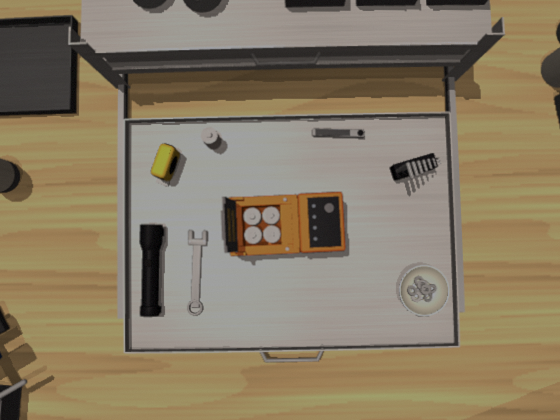

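The charger lies near (0.59, 0.02). Its hinge is at world +y (left in the top view, about column 230) and its hood is at -y. I'll fit its pose from the silhouettes in both views.

```bash
cat > fit.py <<'E'
from h import *
from scipy.optimize import minimize
def box(x,y0,y1,z0,z1): return np.array([[a,b,c] for a in(-x,x) for b in(y0,y1) for c in(z0,z1)])
def door(th,s=0):
    h=np.array([0,.095-s,.069]); d=np.array([0,-np.cos(th),np.sin(th)]); n=np.array([0,np.sin(th),np.cos(th)])
    def pl(w,l0,l1,t0,t1): return np.array([h+d*l+n*t+[x,0,0] for x in(-w,w) for l in(l0,l1) for t in(t0,t1)])
    return [pl(.047,0,.094,-.0025,.0025),pl(.035,.09,.104,-.0025,.0005),pl(.025,.075,.081,.0025,.0085)]
def tf(q,X): return X@R.from_euler('z',q[3]).as_matrix().T+q[:3]
S=4
def sil(p,parts,q):
    m=np.zeros((420*S,560*S),np.uint8)
    for X in parts:
        u=(proj(p,tf(q,X))+.5)*S
        cv2.fillConvexPoly(m,cv2.convexHull(u.astype(np.float32)).astype(np.int32),1)
    return cv2.resize(m.astype(np.float32),(560,420),interpolation=cv2.INTER_AREA)
def body(): return [box(.055,-.107,.107,0,.066),box(.055,-.107,-.023,0,.082)]
E
python3 - <<'E'
from fit import *
P={n:get_image(n) for n in("scene","top")}
M={(n,t):nets.cut_out(P[n],t)[0]["mask"].astype(np.float32) for n in P for t in("charger","bay_door")}
print({k:v.sum() for k,v in M.items()},{n:(M[n,"charger"]*M[n,"bay_door"]).sum() for n in P})
def cost(v):
    q,th=v[:4],v[4]; c=0
    for n in P:
        D=sil(P[n],door(th),q); U=np.maximum(sil(P[n],body(),q),D)
        MU=np.maximum(M[n,"charger"],M[n,"bay_door"])
        c+=np.abs(U-MU).sum()/MU.sum()+ .5*np.abs(D-M[n,"bay_door"]).sum()/M[n,"bay_door"].sum()
    return c
best=None
for th in(1.4,1.7):
    x0=np.array([.588,.022,.02,0.,th])
    sx=np.vstack([x0]+[x0+d for d in np.diag([.015,.015,.02,.08,.2])])
    r=minimize(cost,x0,method="Nelder-Mead",options=dict(initial_simplex=sx,maxiter=500,xatol=1e-4,fatol=1e-4))
    print(np.round(r.x,4),round(r.fun,3))
    if best is None or r.fun<best.fun: best=r
v=best.x; np.save("q.npy",v)
ims=[]
for n in P:
    im=cv2.resize(P[n]["frame"],None,fx=4,fy=4,interpolation=cv2.INTER_CUBIC)
    for X,c in [(x,(255,0,0)) for x in body()]+[(x,(0,255,0)) for x in door(v[4])]:
        u=(proj(P[n],tf(v[:4],X))+.5)*4
        cv2.polylines(im,[cv2.convexHull(u.astype(np.float32)).astype(np.int32)],True,c,1)
    c=proj(P[n],[v[:3]+[0,0,.05]])[0]*4
    x,y=int(c[0]-300),int(c[1]-290)
    ims.append(im[y:y+580,x:x+600])
cv2.imwrite("pics/fit.png",cv2.resize(np.hstack(ims),(800,387)))
E
```

```text
{('scene', 'charger'): np.float32(5055.0), ('scene', 'bay_door'): np.float32(1027.0), ('top', 'charger'): np.float32(7090.0), ('top', 'bay_door'): np.float32(751.0)} {'scene': np.float32(1023.0), 'top': np.float32(751.0)}
[0.5874 0.0166 0.0121 0.0315 1.6485] 0.161
[0.5876 0.0164 0.0122 0.0253 1.6499] 0.164
```

View pics/fit.png

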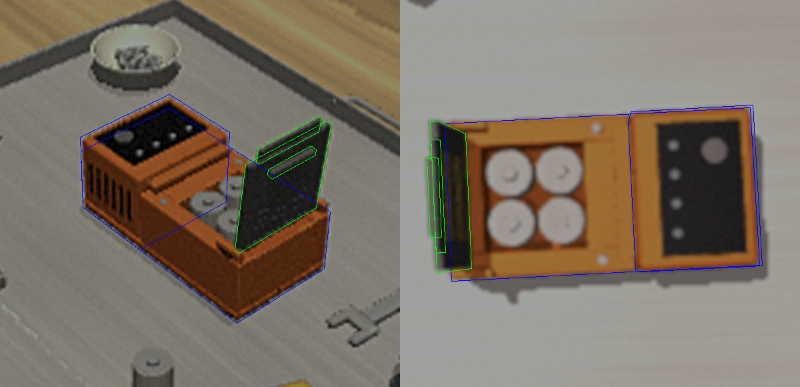

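The overlay matches in both views: the charger is at (0.5875, 0.0165, 0.012), yaw 0.03, with the door at about 1.65 rad. Next I'll plan the approach with the fingers shut, the tool's x axis along the charger's +y and the tool pointing down.

```bash
cat > rel.py <<'E'
from fit import *
q=np.load("q.npy")
c,s=np.cos(q[3]),np.sin(q[3])
RT=np.column_stack([[-s,c,0],[c,s,0],[0,0,-1]])   # tool x=+charger y
def W(y,z,x=0): return tf(q[:4],np.array([[x,y,z]]))[0]
def rel(P,Rt,o=None):
    o=o or status.get_obs(); R0=R.from_rotvec(o["ee_rot"]).as_matrix()
    return np.round(np.r_[R0.T@(np.array(P)-o["eef_pos"])*100,R.from_matrix(R0.T@Rt).as_rotvec()],3).tolist()
def st():
    o=status.get_obs(); p=R.from_euler('z',-q[3]).apply(np.array(o["eef_pos"])-q[:3])
    print("t",round(o["time"],2),"tip in charger mm",np.round(p*1000,1),"F",np.round(o["contact_force"],2),"rot err",np.round(R.from_matrix(RT.T@R.from_rotvec(o["ee_rot"]).as_matrix()).as_rotvec(),3)); return o
E
python3 -c "
from rel import *
st()
print(rel([.50,-.40,.29],RT)); print(rel([.58,-.1,.29],RT));print(W(.165,.2),rel(W(.165,.2),RT))"
```

```text
t 1.3 tip in charger mm [-417.8 -625.5  210.5] F [-0.2   0.47  0.  ] rot err [-0.    -0.     1.306]
[36.169, -12.162, -6.745, 0.0, 0.0, -1.306]
[52.568, -38.527, -6.748, 0.0, 0.0, -1.306]
[0.58216001 0.1814761  0.21208164] [60.982, -65.389, 1.042, 0.0, 0.0, -1.306]
```

apply_moves(
  rows=[
    [[0,20,-6,-6.7,0,0,-0.6],[0,36.2,-12.2,-6.7,0,0,-1.306],[0,36.2,-12.2,-6.7,0,0,-1.306],[0,36.2,-12.2,-6.7,0,0,-1.306],[0,36.2,-12.2,-6.7,0,0,-1.306],[0,36.2,-12.2,-6.7,0,0,-1.306],[0,36.2,-12.2,-6.7,0,0,-1.306],[0,36.2,-12.2,-6.7,0,0,-1.306]],
  ],
)

```text
time: 1.97
eef_pos: [0.4574, -0.43, 0.2816]
ee_rot: [2.499, 1.903, -0.0]
contact_force: [0.6, -0.1, 0.5]
grip_width: 0.0415
gripper_force: 0.0
```

```bash
python3 -c "
from rel import *
st(); print(rel([.57,-.1,.29],RT)); print(rel([*W(.165,.2)[:2],.29],RT))"
```

```text
t 1.97 tip in charger mm [-144.  -442.2  269.6] F [ 0.55 -0.08  0.5 ] rot err [-0.    -0.001  0.301]
[34.803, 2.081, -0.857, 0.0, 0.001, -0.301]
[62.261, -4.23, -0.876, 0.0, 0.001, -0.301]
```

apply_moves(
  rows=[
    [[0,34.8,2,-0.5,0,0,-0.3],[0,34.8,2,-0.5,0,0,-0.3],[0,34.8,2,-0.5,0,0,-0.3],[0,34.8,2,-0.5,0,0,-0.3],[0,34.8,2,-0.5,0,0,-0.3],[0,34.8,2,-0.5,0,0,-0.3],[0,34.8,2,-0.5,0,0,-0.3],[0,34.8,2,-0.5,0,0,-0.3]],
  ],
)

```text
time: 2.63
eef_pos: [0.5652, -0.1144, 0.2861]
ee_rot: [2.193, 2.248, -0.0]
contact_force: [1.1, -0.4, -0.6]
grip_width: 0.0005
gripper_force: 0.0
```

```bash
python3 -c "
from rel import *
st(); print(rel([*W(.165,.2)[:2],.29],RT))"
```

```text
t 2.63 tip in charger mm [ -26.3 -130.2  274. ] F [ 1.1  -0.4  -0.64] rot err [-0.001 -0.001  0.007]
[29.54, 2.427, -0.41, 0.001, 0.001, -0.007]
```

apply_moves(
  rows=[
    [[0,28.5,1.9,0,0,0,0],[0,28.5,1.9,0,0,0,0],[0,28.5,1.9,0,0,0,0],[0,28.5,1.9,0,0,0,0],[0,28.5,1.9,0,0,0,0],[0,28.5,1.9,0,0,0,0],[0,28.5,1.9,0,0,0,0],[0,28.5,1.9,0,0,0,0]],
  ],
)

```text
time: 3.3
eef_pos: [0.5742, 0.1797, 0.2862]
ee_rot: [-2.176, -2.26, -0.007]
contact_force: [-1.2, 0.2, -0.3]
grip_width: 0.0006
gripper_force: 0.0
```

```bash
python3 - <<'E'
from rel import *
o=st(); print(rel(W(.150,.132),RT))
p=get_image("wrist"); im=p["frame"].copy()
for X in body()+door(q[4]):
    u=proj(p,tf(q[:4],X))
    cv2.polylines(im,[cv2.convexHull(u.astype(np.float32)).astype(np.int32)],True,(0,255,0),1)
cv2.imwrite("pics/w1.png",im)
E
```

```text
t 3.3 tip in charger mm [ -8.  163.5 274.1] F [-1.25  0.24 -0.35] rot err [ 0.     0.006 -0.007]
[-1.442, 0.79, 14.198, -0.0, -0.006, 0.007]
```

View pics/w1.png

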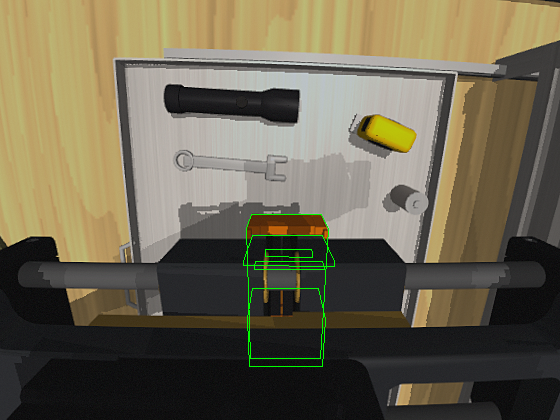

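The wrist view shows the charger's end face (columns 248–327, rows 214–237) where the model predicts. The fingers are centred just beyond the door, so I'll descend.

apply_moves(
  rows=[
    [[0,-0.6,0.8,4,0,0,0],[0,-0.6,0.8,8,0,0,0],[0,-0.6,0.8,11,0,0,0],[0,-0.6,0.8,14,0,0,0],[0,-0.6,0.8,14,0,0,0],[0,-0.6,0.8,14,0,0,0]],
  ],
)

```text
time: 3.85
eef_pos: [0.5843, 0.1616, 0.1447]
ee_rot: [-2.194, -2.246, 0.005]
contact_force: [-0.0, 0.3, 0.8]
grip_width: 0.0005
gripper_force: 0.0
```

```bash
python3 - <<'E'
from rel import *
o=st()
# tip path: left-bottom edge of tip (y-9.5mm) on outer face at radius r
for th in (1.6,1.4,1.2,1.0,.8,.6,.4,.2,.1):
    r=.062; h=np.array([.095,.069]); d=np.array([-np.cos(th),np.sin(th)]); n=np.array([np.sin(th),np.cos(th)])
    e=h+d*r+n*.0025+[.0095,0]; 
    print(th,np.round(e*1000,1),rel(W(*e),RT)[:3])
E
```

```text
t 3.85 tip in charger mm [  1.5 145.1 132.6] F [-0.03  0.26  0.83] rot err [ 0.003 -0.001  0.008]
1.6 [108.8 130.9] [-3.627, -0.119, 0.177]
1.4 [ 96.4 130.5] [-4.866, -0.108, 0.216]
1.2 [ 84.4 127.7] [-6.071, -0.098, 0.5]
1.0 [ 73.1 122.5] [-7.197, -0.087, 1.018]
0.8 [ 63.1 115.2] [-8.197, -0.077, 1.75]
0.6 [ 54.7 106.1] [-9.031, -0.067, 2.665]
0.4 [48.4 95.4] [-9.667, -0.059, 3.729]
0.2 [44.2 83.8] [-10.079, -0.052, 4.897]
0.1 [43.1 77.7] [-10.196, -0.049, 5.506]
```

apply_moves(
  rows=[
    [[0,-0.8,0,0.1,0,0,0],[0,-1.6,0,0.1,0,0,0],[0,-2.4,0,0.1,0,0,0],[0,-3.2,-0.1,0.1,0,0,0],[0,-4,-0.1,0.2,0,0,0],[0,-4.8,-0.1,0.2,0,0,0],[0,-5.5,-0.1,0.35,0,0,0],[0,-6.1,-0.1,0.5,0,0,0]],
  ],
)

```text
time: 4.52
eef_pos: [0.5856, 0.1011, 0.1407]
ee_rot: [2.194, 2.248, -0.0]
contact_force: [-0.3, 0.8, -0.2]
grip_width: 0.0003
gripper_force: 0.3
```

```bash
python3 - <<'E'
from rel import *
o=st()
for th in (1.2,1.0,.8,.6,.4,.2,.1):
    r=.062; h=np.array([.095,.069]); d=np.array([-np.cos(th),np.sin(th)]); n=np.array([np.sin(th),np.cos(th)])
    e=h+d*r+n*.0025+[.0095,0]; 
    print(th,np.round(e*1000,1),rel(W(*e),RT)[:3])
p=get_image("scene"); im=p["frame"]
c=proj(p,[q[:3]+[0,0,.05]])[0].astype(int)
cv2.imwrite("pics/s2.png",cv2.resize(im[c[1]-90:c[1]+80,c[0]-100:c[0]+110],None,fx=3,fy=3,interpolation=cv2.INTER_CUBIC))
E
```

```text
t 4.52 tip in charger mm [  0.9  84.5 128.6] F [-0.27  0.78 -0.24] rot err [-0.    -0.     0.007]
1.2 [ 84.4 127.7] [-0.019, -0.086, 0.095]
1.0 [ 73.1 122.5] [-1.144, -0.078, 0.612]
0.8 [ 63.1 115.2] [-2.145, -0.071, 1.343]
0.6 [ 54.7 106.1] [-2.98, -0.065, 2.258]
0.4 [48.4 95.4] [-3.617, -0.061, 3.321]
0.2 [44.2 83.8] [-4.03, -0.058, 4.489]
0.1 [43.1 77.7] [-4.147, -0.057, 5.098]
```

View pics/s2.png

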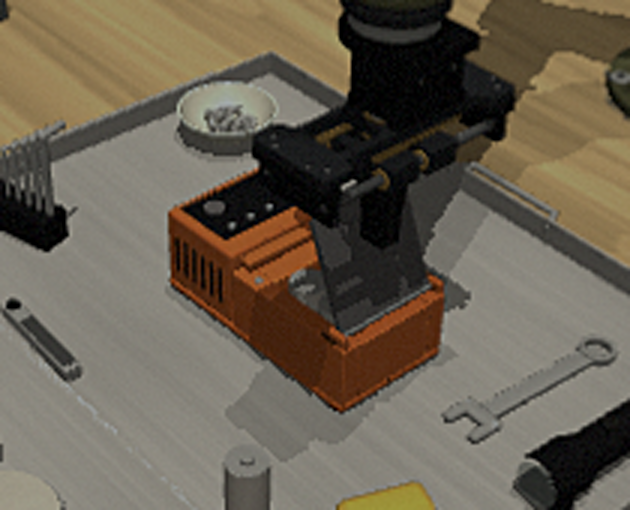

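The door is folding over with the fingertip on its outer face, and the charger hasn't moved. I'll continue the arc.

apply_moves(
  rows=[
    [[0,-0.6,0,0.3,0,0,0],[0,-1.15,0,0.6,0,0,0],[0,-1.7,0,1.0,0,0,0],[0,-2.15,0,1.35,0,0,0],[0,-2.6,0,1.8,0,0,0],[0,-3,0,2.3,0,0,0],[0,-3.3,0,2.8,0,0,0],[0,-3.6,0,3.3,0,0,0]],
  ],
)

```text
time: 5.23
eef_pos: [0.5862, 0.0659, 0.107]
ee_rot: [-2.193, -2.249, 0.001]
contact_force: [0.3, -0.3, 0.2]
grip_width: 0.0002
gripper_force: 0.2
```

apply_moves(
  rows=[
    [[0,-0.15,0,0.3,0,0,0],[0,-0.25,0,0.6,0,0,0],[0,-0.3,0,0.9,0,0,0],[0,-0.35,0,1.2,0,0,0],[0,-0.35,0,1.2,0,0,0]],
  ],
)

```text
time: 5.65
eef_pos: [0.586, 0.0628, 0.095]
ee_rot: [-2.193, -2.249, 0.001]
contact_force: [0.3, 0.6, 0.3]
grip_width: 0.0003
gripper_force: 0.0
```

```bash
python3 - <<'E'
from rel import *
o=st()
p=get_image("scene"); im=p["frame"]
c=proj(p,[q[:3]+[0,0,.05]])[0].astype(int)
cv2.imwrite("pics/s3.png",cv2.resize(im[c[1]-60:c[1]+60,c[0]-70:c[0]+80],None,fx=5,fy=5,interpolation=cv2.INTER_CUBIC))
E
```

```text
t 5.65 tip in charger mm [ 0.1 46.3 82.9] F [0.31 0.56 0.27] rot err [ 0.001 -0.     0.006]
```

View pics/s3.png

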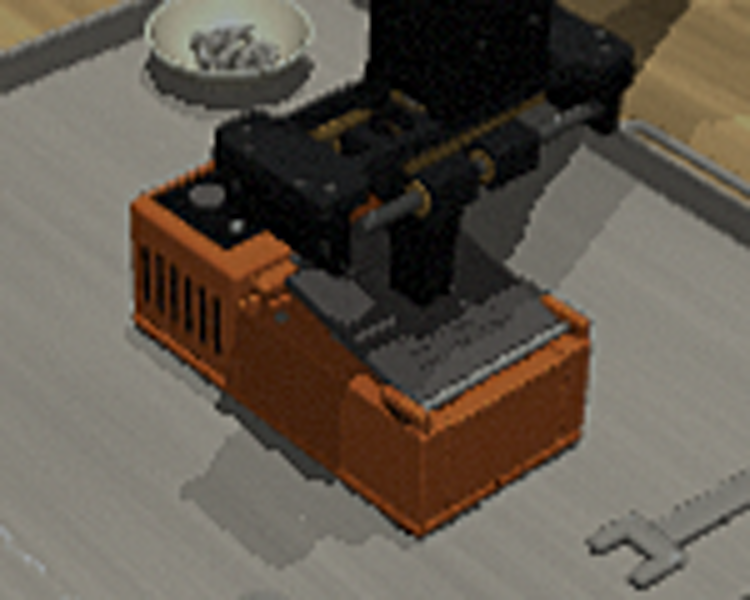

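The door is at about 0.2 rad. I'll lift slightly, shift towards the ridge and press down.

apply_moves(
  rows=[
    [[0,0,0,-0.5,0,0,0],[0,-0.7,0,-0.5,0,0,0],[0,-1.25,0,-0.5,0,0,0],[0,-1.25,0,0,0,0,0],[0,-1.25,0,0.4,0,0,0],[0,-1.25,0,0.7,0,0,0],[0,-1.25,0,0.9,0,0,0],[0,-1.25,0,0.9,0,0,0]],
  ],
)

```text
time: 6.37
eef_pos: [0.5867, 0.05, 0.0866]
ee_rot: [2.193, 2.249, -0.001]
contact_force: [-1.0, -0.0, 0.3]
grip_width: 0.0005
gripper_force: 0.4
```

```bash
python3 -c "
from rel import *
st()"
```

```text
t 6.37 tip in charger mm [ 0.4 33.5 74.5] F [-0.99 -0.01  0.27] rot err [ 0.    -0.001  0.007]
```

apply_moves(
  rows=[
    [[0,0,0,0.1,0,0,0],[0,0,0,0.2,0,0,0],[0,0,0,0.3,0,0,0],[0,0,0,0.3,0,0,0]],
  ],
)

```text
time: 6.7
eef_pos: [0.5869, 0.0501, 0.0861]
ee_rot: [2.192, 2.248, -0.002]
contact_force: [-5.6, -2.7, 15.1]
grip_width: 0.0002
gripper_force: 7.9
```

apply_moves(
  rows=[
    [[0,0,0,0.1,0,0,0],[0,0,0,0.2,0,0,0],[0,0,0,0.3,0,0,0],[0,0,0,0.3,0,0,0]],
  ],
)

```text
time: 7.03
eef_pos: [0.587, 0.0501, 0.0857]
ee_rot: [2.192, 2.247, -0.003]
contact_force: [-12.4, -4.1, 30.8]
grip_width: 0.0004
gripper_force: 15.6
```

Contact has gone stiff at z ≈ 0.086. I'll check whether the door is flat or riding on the lip.

apply_moves(
  rows=[
    [[0,0,0,-0.2,0,0,0],[0,0,0,-0.2,0,0,0]],
  ],
)

```text
time: 7.2
eef_pos: [0.5869, 0.0501, 0.0859]
ee_rot: [2.192, 2.248, -0.002]
contact_force: [-8.0, -2.7, 21.2]
grip_width: 0.0007
gripper_force: 10.3
```

```bash
python3 - <<'E'
from rel import *
o=st()
ims=[]
for n in("scene","wrist"):
    p=get_image(n); im=p["frame"]
    c=proj(p,W(.03,.07)[None])[0].astype(int); w=60 if n=="scene" else 110
    x,y=max(c[0]-w,0),max(min(c[1]-w,420-2*w),0)
    k=im[y:y+2*w,x:x+2*w]; k=cv2.resize(k,(400*k.shape[1]//k.shape[0],400),interpolation=cv2.INTER_CUBIC); ims.append(k)
    for nm,th in(("flat",0.),("ride",.085)):
        print(n,nm,[np.round((proj(p,tf(q[:4],np.array([X])))[0]-[x,y])*200/w,0).tolist() for X in (door(th)[0][3],door(th)[0][7],door(th)[2][3],door(th)[2][7])])
cv2.imwrite("pics/s4.png",np.hstack(ims))
E
```

```text
t 7.2 tip in charger mm [ 0.6 33.6 73.9] F [-8.04 -2.73 21.15] rot err [-0.    -0.002  0.007]
scene flat [[222.0, 157.0], [126.0, 208.0], [213.0, 170.0], [162.0, 198.0]]
scene ride [[223.0, 149.0], [127.0, 200.0], [215.0, 163.0], [163.0, 191.0]]
wrist flat [[70.0, 279.0], [335.0, 277.0], [128.0, 255.0], [276.0, 254.0]]
wrist ride [[64.0, 290.0], [340.0, 289.0], [125.0, 263.0], [279.0, 262.0]]
```

View pics/s4.png

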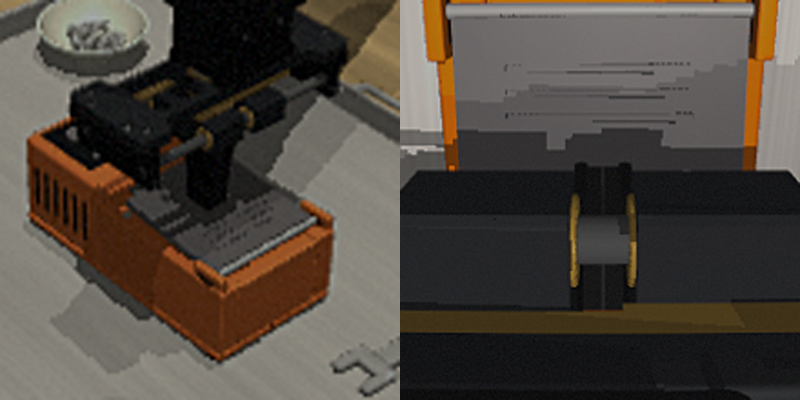

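```bash
python3 - <<'E'
from rel import *
p=get_image("wrist"); 
w=110;c=proj(p,W(.03,.07)[None])[0].astype(int); x,y=max(c[0]-w,0),max(min(c[1]-w,420-2*w),0)
for z in(.069,.072):
  for s in(0,.005,.01): print(z,s,np.round((proj(p,np.array([W(.095-s,z,-.047),W(.095-s,z,.047)]))-[x,y])*400/220,1).tolist())
print("end top edge",np.round((proj(p,np.array([W(.107,.069,-.055),W(.107,.069,.055)]))-[x,y])*400/220,1).tolist())
f=p["frame"]; print(y,c,f.shape)
col=x+int(200*220/400)
print(f[max(y-30,0):y+20,col].tolist())
k=f[max(y-45,0):y+35,x-10:x+230]
cv2.imwrite("pics/w5.png",cv2.resize(k,None,fx=3.2,fy=3.2,interpolation=cv2.INTER_CUBIC))
E
```

```text
0.069 0 [[49.3, 8.8], [351.2, 6.7]]
0.069 0.005 [[50.6, 25.0], [350.2, 22.9]]
0.069 0.01 [[51.8, 40.9], [349.2, 38.8]]
0.072 0 [[46.6, 9.6], [353.9, 7.4]]
0.072 0.005 [[47.9, 26.0], [352.8, 23.9]]
0.072 0.01 [[49.2, 42.2], [351.8, 40.1]]
end top edge [[20.4, -30.4], [379.5, -33.0]]
145 [280 255] (420, 560, 3)
[[171, 177, 176], [172, 178, 177], [173, 177, 177], [171, 177, 176], [173, 176, 177], [171, 178, 177], [172, 178, 178], [174, 180, 179], [171, 173, 169], [120, 128, 156], [0, 99, 183], [25, 121, 179], [26, 119, 179], [22, 117, 178], [19, 118, 179], [23, 119, 179], [26, 118, 180], [26, 119, 179], [23, 118, 178], [25, 117, 179], [23, 117, 179], [23, 117, 179], [19, 116, 178], [23, 116, 179], [16, 116, 178], [20, 117, 178], [20, 116, 180], [19, 115, 180], [18, 114, 178], [16, 116, 181], [4, 115, 186], [82, 107, 148], [124, 118, 113], [135, 137, 139], [157, 159, 160], [168, 172, 174], [152, 156, 157], [132, 135, 137], [116, 119, 120], [111, 113, 116], [115, 116, 121], [114, 115, 121], [114, 115, 121], [117, 117, 121], [115, 115, 121], [114, 116, 120], [115, 116, 121], [113, 115, 119], [114, 115, 119], [114, 113, 119]]
```

View pics/w5.png

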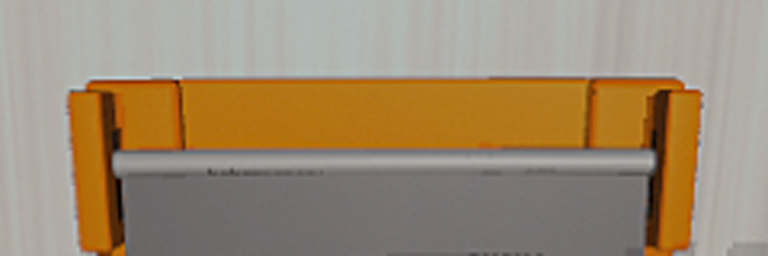

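The hinge rod sits at crop row ≈162 of the enlargement (image row 149). The prediction for slide 0 is the same, so the door is flat and drawn back. Now I'll slide it against the ridge while keeping it pressed.

apply_moves(
  rows=[
    [[0,-0.2,0,-0.05,0,0,0],[0,-0.4,0,-0.05,0,0,0],[0,-0.6,0,-0.05,0,0,0],[0,-0.8,0,-0.05,0,0,0],[0,-1.0,0,-0.05,0,0,0],[0,-1.2,0,-0.05,0,0,0],[0,-1.4,0,-0.05,0,0,0],[0,-1.4,0,-0.05,0,0,0]],
  ],
)

```text
time: 8.02
eef_pos: [0.5877, 0.0452, 0.0864]
ee_rot: [-2.185, -2.251, -0.014]
contact_force: [-5.8, 12.0, 16.1]
grip_width: 0.0003
gripper_force: 8.4
```

```bash
cat > rod.py <<'E'
from rel import *
st(); p=get_image("wrist"); f=p["frame"].astype(float)
u=proj(p,np.array([W(.107,.069),W(.095,.069),W(.09,.069),W(.085,.069)])); print("end,s0,s5,s10 rows",np.round(u[:,1],1))
c=int(u[1,0]); r0=int(u[0,1])-6; r1=int(u[3,1])+12
col=f[r0:r1,c-40:c+40].mean(1); sat=col[:,2]-col[:,0]
o=np.where(sat>60)[0]; print("orange rows",r0+o.min(),r0+o.max(),"brightest grey below",r0+o.max()+1+np.argmax(col[o.max()+1:o.max()+10].mean(1)))
E
python3 rod.py
```

```text
t 8.02 tip in charger mm [ 1.3 28.6 74.4] F [-5.78 11.98 16.08] rot err [-0.003  0.009  0.001]
end,s0,s5,s10 rows [118.  140.1 149.  157.9]
orange rows 116 145 brightest grey below 150
```

The door has slid about 5.5 mm while the charger stayed put. I'll keep pushing, with a bit less downforce.

apply_moves(
  rows=[
    [[0,-0.2,0,-0.05,0,0,0],[0,-0.4,0,-0.1,0,0,0],[0,-0.6,0,-0.1,0,0,0],[0,-0.8,0,-0.1,0,0,0],[0,-0.8,0,-0.1,0,0,0]],
  ],
)

```text
time: 8.48
eef_pos: [0.5882, 0.0389, 0.087]
ee_rot: [-2.183, -2.252, -0.017]
contact_force: [-3.5, 14.5, 12.6]
grip_width: 0.0004
gripper_force: 9.4
```

```bash
python3 rod.py
```

```text
t 8.48 tip in charger mm [ 1.5 22.3 74.9] F [-3.46 14.5  12.63] rot err [-0.004  0.012  0.   ]
end,s0,s5,s10 rows [106.4 128.7 137.8 146.8]
orange rows 105 139 brightest grey below 143
```

apply_moves(
  rows=[
    [[0,-0.2,0,0,0,0,0],[0,-0.4,0,0,0,0,0],[0,-0.6,0,0,0,0,0],[0,-0.6,0,0,0,0,0]],
  ],
)

```text
time: 8.87
eef_pos: [0.5888, 0.0338, 0.087]
ee_rot: [-2.182, -2.253, -0.02]
contact_force: [-1.2, 16.0, 11.0]
grip_width: 0.0007
gripper_force: 9.5
```

```bash
python3 rod.py
```

```text
t 8.87 tip in charger mm [ 2.  17.2 75. ] F [-1.18 16.   11.  ] rot err [-0.005  0.013 -0.   ]
end,s0,s5,s10 rows [ 96.7 119.3 128.6 137.7]
orange rows 105 138 brightest grey below 143
```

The end-face row didn't shift on that last push, so the charger itself slid a few mm. The door has risen against the lip, which means too little downforce. I'll ease off the slide, press harder, then push on.

apply_moves(
  rows=[
    [[0,0.5,0,0,0,0,0],[0,0.8,0,0.15,0,0,0],[0,0.8,0,0.3,0,0,0],[0,0.8,0,0.4,0,0,0],[0,0.8,0,0.4,0,0,0]],
  ],
)

```text
time: 9.33
eef_pos: [0.5891, 0.0342, 0.0865]
ee_rot: [2.189, 2.25, 0.006]
contact_force: [-10.8, 3.0, 34.1]
grip_width: 0.0002
gripper_force: 17.4
```

```bash
python3 rod.py
```

```text
t 9.33 tip in charger mm [ 2.3 17.6 74.5] F [-10.81   2.95  34.14] rot err [-0.004  0.001  0.004]
end,s0,s5,s10 rows [ 97.  119.8 129.1 138.2]
orange rows 105 139 brightest grey below 143
```

I can't tell from this whether the tongue is under the lip or riding on it. I'll back off and look at it without the gripper in the way.

apply_moves(
  rows=[
    [[0,0.3,0,-0.5,0,0,0],[0,0.3,0,-4,0,0,0],[0,0.3,0,-8,0,0,0],[0,4,0,-10,0,0,0],[0,8,0,-10,0,0,0],[0,12,0,-10,0,0,0],[0,15,0,-10,0,0,0],[0,15,0,-10,0,0,0]],
  ],
)

```text
time: 10.05
eef_pos: [0.5808, 0.1904, 0.1806]
ee_rot: [-2.177, -2.258, -0.007]
contact_force: [-0.1, 1.0, -0.1]
grip_width: 0.0006
gripper_force: 0.0
```

```bash
python3 - <<'E'
from fit import *
v=np.load("q.npy")
P={n:get_image(n) for n in("scene","top")}
M={}
for n in P:
    M[n]=np.maximum(*[nets.cut_out(P[n],t)[0]["mask"].astype(np.float32) for t in("charger","bay_door")])
def cost(u):
    q=np.array([u[0],u[1],v[2],u[2]])
    return sum(np.abs(sil(P[n],body()+[door(0.0)[0]],q)-M[n]).sum()/M[n].sum() for n in P)
x0=np.array([v[0],v[1],v[3]])
r=minimize(cost,x0,method="Nelder-Mead",options=dict(initial_simplex=np.vstack([x0]+[x0+d for d in np.diag([.01,-.01,.05])]),maxiter=200,xatol=1e-4,fatol=1e-4))
print("old",np.round(v,4),"new",np.round(r.x,4),round(r.fun,3))
q=v[:4].copy(); q[[0,1,3]]=r.x; np.save("q2.npy",q)
ims=[]
for n,hw,off in(("scene",36,0),("top",36,0)):
    c=proj(P[n],tf(q,np.array([[0,.01,.07]])))[0].astype(int)
    ims.append(cv2.resize(P[n]["frame"][c[1]-hw:c[1]+hw,c[0]-hw:c[0]+hw],(400,400),interpolation=cv2.INTER_CUBIC))
cv2.imwrite("pics/c6.png",np.hstack(ims))
E
```

```text
old [0.5874 0.0166 0.0121 0.0315 1.6485] new [0.5867 0.0121 0.0298] 0.128
```

View pics/c6.png

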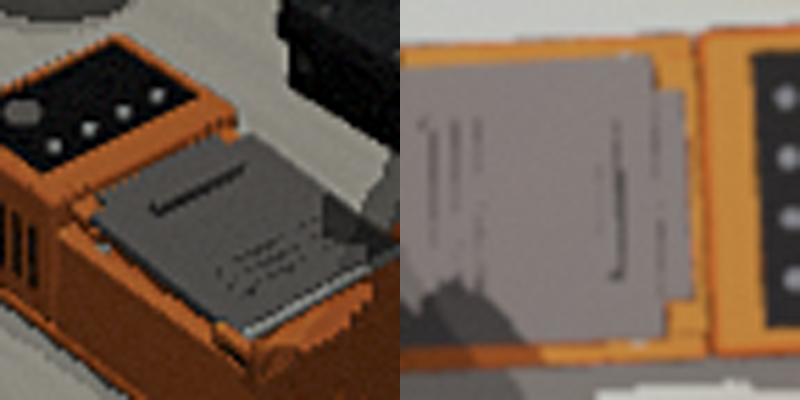

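The tongue is visible on top of the lip (right panel, columns 655–690), so the door is riding on it. The charger has shifted about 4.5 mm. I need to draw the door back by pushing the ridge's front face.

```bash
python3 - <<'E'
from rel import *
import rel
q[:4]=np.load("q2.npy"); q[2]=.009; np.save("q.npy",q)
st(); 
print(rel.rel(W(-.006,.150),RT)); print(rel.rel(W(-.006,.0815),RT))
E
```

```text
t 10.35 tip in charger mm [  2.1 166.2 170.8] F [ 0.72 -0.34  0.67] rot err [ 0.001 -0.001  0.009]
[-17.215, -0.078, 2.093, -0.001, 0.001, -0.009]
[-17.208, -0.075, 8.943, -0.001, 0.001, -0.009]
```

apply_moves(
  rows=[
    [[0,-4,0,0,0,0,0],[0,-8,0,0,0,0,0],[0,-12,0,1,0,0,0],[0,-15,-0.1,3,0,0,0],[0,-17.2,-0.1,5,0,0,0],[0,-17.2,-0.1,6,0,0,0],[0,-17.2,-0.1,6,0,0,0]],
  ],
)

```text
time: 10.93
eef_pos: [0.5848, 0.0045, 0.1173]
ee_rot: [-2.198, -2.24, 0.006]
contact_force: [-0.8, 0.6, -0.1]
grip_width: 0.0006
gripper_force: 0.0
```

```bash
python3 - <<'E'
from rel import *
import rel
st(); print(rel.rel(W(-.006,.0815),RT))
E
```

```text
t 10.93 tip in charger mm [ -2.2  -7.5 108.3] F [-0.76  0.56 -0.12] rot err [ 0.005 -0.     0.011]
[0.151, 0.227, 2.682, -0.005, 0.0, -0.011]
```

apply_moves(
  rows=[
    [[0,0,0.2,1,0,0,0],[0,0,0.2,1.8,0,0,0],[0,0,0.2,2.3,0,0,0],[0,0,0.2,2.6,0,0,0],[0,0,0.2,2.6,0,0,0]],
  ],
)

```text
time: 11.35
eef_pos: [0.5887, 0.0097, 0.0942]
ee_rot: [-2.191, -2.251, -0.0]
contact_force: [-0.2, 0.6, 1.4]
grip_width: 0.0004
gripper_force: 0.0
```

```bash
python3 - <<'E'
from rel import *
import rel
st(); print(rel.rel(W(0.003,.0815),RT))
E
```

```text
t 11.35 tip in charger mm [ 1.9 -2.5 85.2] F [-0.18  0.65  1.41] rot err [0.    0.    0.003]
[0.549, -0.195, 0.37, -0.0, -0.0, -0.003]
```

apply_moves(
  rows=[
    [[0,0,0,-0.4,0,0,0],[0,-0.4,0,-0.4,0,0,0],[0,-0.4,0,-0.2,0,0,0],[0,-0.4,0,0.1,0,0,0],[0,-0.4,0,0.1,0,0,0],[0,-0.4,0,0.1,0,0,0]],
  ],
)

```text
time: 11.85
eef_pos: [0.5886, 0.0043, 0.0928]
ee_rot: [-2.193, -2.249, 0.001]
contact_force: [0.1, -0.4, -0.6]
grip_width: 0.0003
gripper_force: 0.0
```

```bash
python3 - <<'E'
from rel import *
import rel
st(); print(rel.rel(W(0.003,.0815),RT))
E
```

```text
t 11.85 tip in charger mm [ 1.6 -7.9 83.8] F [ 0.13 -0.42 -0.65] rot err [ 0.001 -0.     0.005]
[1.088, -0.166, 0.234, -0.001, 0.0, -0.005]
```

apply_moves(
  rows=[
    [[0,0,-0.1,0.15,0,0,0],[0,0,-0.1,0.3,0,0,0],[0,0.2,-0.1,0.3,0,0,0],[0,0.4,-0.1,0.3,0,0,0],[0,0.6,-0.1,0.3,0,0,0],[0,0.8,-0.1,0.3,0,0,0]],
  ],
)

```text
time: 12.35
eef_pos: [0.5875, 0.0111, 0.0901]
ee_rot: [2.194, 2.247, -0.003]
contact_force: [-0.6, -3.6, 0.4]
grip_width: 0.0006
gripper_force: 1.8
```

```bash
python3 rod.py
```

```text
t 12.35 tip in charger mm [ 0.8 -1.  81.1] F [-0.59 -3.58  0.41] rot err [ 0.001 -0.002  0.006]
end,s0,s5,s10 rows [ 62.8  85.8  95.2 104.4]
orange rows 63 88 brightest grey below 92
```

apply_moves(
  rows=[
    [[0,0.2,0,0,0,0,0],[0,0.4,0,0,0,0,0],[0,0.5,0,0,0,0,0],[0,0.6,0,0,0,0,0],[0,0.7,0,0,0,0,0],[0,0.7,0,0,0,0,0]],
  ],
)

```text
time: 12.9
eef_pos: [0.5875, 0.0165, 0.0902]
ee_rot: [2.193, 2.246, -0.005]
contact_force: [-1.7, -8.0, 1.3]
grip_width: 0.0005
gripper_force: 4.0
```

```bash
python3 rod.py
```

```text
t 12.9 tip in charger mm [ 0.9  4.4 81.2] F [-1.68 -7.95  1.27] rot err [ 0.001 -0.004  0.006]
end,s0,s5,s10 rows [ 73.1  95.8 105.1 114.3]
orange rows 73 88 brightest grey below 93
```

The rod-to-end gap is now 20 px. It was 24 px when I first pressed, so the door had already crept about 2 mm forward then; it is now fully back. I'll step over the ridge and press down with a slight backward bias.

apply_moves(
  rows=[
    [[0,-0.9,0,0,0,0,0],[0,-0.9,0,-0.6,0,0,0],[0,-0.9,0,-2,0,0,0],[0,1,0,-2,0,0,0],[0,2.7,0,-2,0,0,0],[0,2.7,0,-1.5,0,0,0],[0,2.7,0,-1.5,0,0,0]],
  ],
)

```text
time: 13.53
eef_pos: [0.5867, 0.0488, 0.1058]
ee_rot: [-2.189, -2.253, -0.002]
contact_force: [-0.7, -1.2, 0.0]
grip_width: 0.0003
gripper_force: 0.0
```

```bash
python3 rod.py; python3 -c "
from rel import *
import rel
print(rel.rel(W(.032,.075),RT))"
```

```text
t 13.53 tip in charger mm [ 1.1 36.7 96.8] F [-0.66 -1.16  0.04] rot err [-0.001  0.001  0.001]
end,s0,s5,s10 rows [132.4 151.5 159.3 167. ]
orange rows 131 145 brightest grey below 149
[-0.295, -0.107, 2.157, 0.0, -0.0, -0.003]
```

apply_moves(
  rows=[
    [[0,-0.4,0,0.5,0,0,0],[0,-0.4,0,1.0,0,0,0],[0,-0.4,0,1.5,0,0,0],[0,-0.4,0,1.8,0,0,0],[0,-0.35,0,2.1,0,0,0],[0,-0.35,0,2.4,0,0,0],[0,-0.3,0,2.7,0,0,0],[0,-0.3,0,2.7,0,0,0]],
  ],
)

```text
time: 14.25
eef_pos: [0.588, 0.0398, 0.0834]
ee_rot: [2.193, 2.242, -0.006]
contact_force: [-11.1, -7.7, 33.3]
grip_width: 0.0005
gripper_force: 16.6
```

```bash
python3 rod.py
```

```text
t 14.25 tip in charger mm [ 2.1 27.6 74.4] F [-11.05  -7.68  33.25] rot err [-0.001 -0.007  0.008]
end,s0,s5,s10 rows [116.  138.3 147.4 156.3]
orange rows 115 131 brightest grey below 136
```

The tip is at z 0.0834, 2.5 mm lower than before, with the slide at about 0, so the door is flat this time. I'll slide it while pressed.

apply_moves(
  rows=[
    [[0,-0.2,0,-0.1,0,0,0],[0,-0.4,0,-0.1,0,0,0],[0,-0.6,0,-0.1,0,0,0],[0,-0.8,0,-0.1,0,0,0],[0,-1.0,0,-0.1,0,0,0],[0,-1.2,0,-0.1,0,0,0],[0,-1.2,0,-0.1,0,0,0]],
  ],
)

```text
time: 14.88
eef_pos: [0.5882, 0.0385, 0.0839]
ee_rot: [-2.188, -2.251, -0.012]
contact_force: [-8.1, 9.7, 24.7]
grip_width: 0.0005
gripper_force: 12.7
```

```bash
python3 rod.py
```

```text
t 14.88 tip in charger mm [ 2.2 26.4 74.9] F [-8.08  9.71 24.72] rot err [-0.003  0.007  0.002]
end,s0,s5,s10 rows [113.8 136.  145.  153.9]
orange rows 113 130 brightest grey below 135
```

apply_moves(
  rows=[
    [[0,-0.2,0,-0.05,0,0,0],[0,-0.4,0,-0.1,0,0,0],[0,-0.6,0,-0.1,0,0,0],[0,-0.6,0,-0.1,0,0,0]],
  ],
)

```text
time: 15.27
eef_pos: [0.5887, 0.0319, 0.0839]
ee_rot: [-2.188, -2.251, -0.012]
contact_force: [-5.0, 9.3, 19.8]
grip_width: 0.0005
gripper_force: 9.6
```

```bash
python3 rod.py
```

```text
t 15.27 tip in charger mm [ 2.5 19.7 74.9] F [-4.99  9.32 19.79] rot err [-0.004  0.007  0.002]
end,s0,s5,s10 rows [101.3 123.8 133.  142.1]
orange rows 101 130 brightest grey below 135
```

It's sliding at about 9 N with z constant, so the tongue is going under the lip. Slide is now about 7 mm.

apply_moves(
  rows=[
    [[0,-0.15,0,0,0,0,0],[0,-0.3,0,0,0,0,0],[0,-0.45,0,0,0,0,0],[0,-0.45,0,0,0,0,0]],
  ],
)

```text
time: 15.65
eef_pos: [0.5889, 0.0284, 0.0839]
ee_rot: [-2.187, -2.251, -0.014]
contact_force: [-5.2, 11.3, 18.2]
grip_width: 0.0007
gripper_force: 9.2
```

```bash
python3 rod.py
```

```text
t 15.65 tip in charger mm [ 2.7 16.3 74.9] F [-5.17 11.33 18.16] rot err [-0.004  0.008  0.001]
end,s0,s5,s10 rows [ 94.7 117.5 126.7 135.9]
orange rows 94 129 brightest grey below 133
```

apply_moves(
  rows=[
    [[0,-0.15,0,0,0,0,0],[0,-0.25,0,0,0,0,0],[0,-0.25,0,0,0,0,0]],
  ],
)

```text
time: 15.95
eef_pos: [0.5894, 0.0268, 0.084]
ee_rot: [-2.187, -2.252, -0.016]
contact_force: [-3.5, 11.2, 17.8]
grip_width: 0.0005
gripper_force: 9.0
```

```bash
python3 rod.py
```

```text
t 15.95 tip in charger mm [ 3.1 14.6 75. ] F [-3.53 11.21 17.79] rot err [-0.005  0.009  0.   ]
end,s0,s5,s10 rows [ 91.6 114.4 123.7 132.9]
orange rows 91 126 brightest grey below 130
```

apply_moves(
  rows=[
    [[0,-0.15,0,0,0,0,0],[0,-0.25,0,0.05,0,0,0],[0,-0.25,0,0.05,0,0,0]],
  ],
)

```text
time: 16.25
eef_pos: [0.5898, 0.0251, 0.084]
ee_rot: [-2.186, -2.252, -0.018]
contact_force: [-4.1, 12.7, 19.0]
grip_width: 0.0004
gripper_force: 9.8
```

```bash
python3 rod.py
```

```text
t 16.25 tip in charger mm [ 3.4 12.9 75. ] F [-4.14 12.72 19.02] rot err [-0.006  0.01   0.   ]
end,s0,s5,s10 rows [ 88.3 111.2 120.5 129.7]
orange rows 88 123 brightest grey below 127
```

The door and charger stay put while the tip just slips on the door under 12.7 N. It moved at 9 N before, so it is at the home stop. I'll lift off and check.

apply_moves(
  rows=[
    [[0,0,0,-0.5,0,0,0],[0,0,0,-4,0,0,0],[0,0,0,-8,0,0,0],[0,4,0,-11,0,0,0],[0,8,0,-11,0,0,0],[0,12,0,-11,0,0,0],[0,15,0,-11,0,0,0],[0,15,0,-11,0,0,0]],
  ],
)

```text
time: 16.97
eef_pos: [0.5812, 0.1762, 0.1901]
ee_rot: [-2.177, -2.258, -0.007]
contact_force: [-1.8, 0.3, 0.5]
grip_width: 0.0001
gripper_force: 0.0
```

```bash
python3 - <<'E'
from rel import *
st()
ims=[]
for n in("scene","top"):
    p=get_image(n); hw=36
    c=proj(p,W(.01,.07)[None])[0].astype(int)
    ims.append(cv2.resize(p["frame"][c[1]-hw:c[1]+hw,c[0]-hw:c[0]+hw],(400,400),interpolation=cv2.INTER_CUBIC))
cv2.imwrite("pics/c7.png",np.hstack(ims))
E
```

```text
t 16.97 tip in charger mm [ -0.6 164.2 181.1] F [-1.76  0.3   0.5 ] rot err [ 0.     0.007 -0.007]
```

View pics/c7.png

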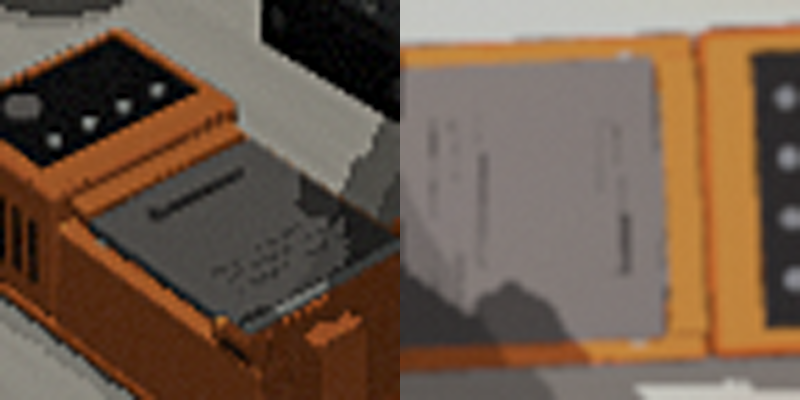

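The tongue is hidden under the lip (plate edge at column ≈660, right panel), and the door stays shut with nothing touching it. Handing in.

```bash
python3 -c "
from workcell import ticket; print(ticket.finish_job())"
```

```text
the job is handed in; nothing more can be done
None
```

The battery-bay door is shut and stays so by itself with its tongue under the lip, and I have handed the job in; my first try rode up on the lip, so I drew it back and redid it, and that try shoved the charger about 4.5 mm towards -y.

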